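# Unhook the orange module from the sloping rail

## Robot

A 6-joint arm with a two-finger parallel gripper is mounted at the origin on a cart in front of the work surface, level with it; the furniture and walls round the work are solid. World frame = base frame: x ahead of the robot, y to its left, z up, the work surface at z = 0. Lengths are in m, angles in rad, forces in N, time in s.
With the tool pointing down it reaches from about 0.3 to 0.875 m from the base axis. Payload 6.4 kg.
Tool frame: the origin (TCP) lies between the finger pads; the fingertips stand 19 mm ahead of it and the grasp point (between the pads) is the TCP (ctrl.tips_ahead is the z of the fingertips in the tool frame, in m); z points along the fingers, y is the line along which they close (so a half turn about z gives the same grasp; the last joint's range is limited). The gripper opens to 85 mm and grips with 20 to 120 N. Pads are 22 mm wide; open, the fingers measure 114 mm over their backs; the gripper's body (76 mm by 85 mm) begins 54 mm behind the grasp point. The pads swing forward as they close: fully open they stand 13 mm farther back than shut.
Start: joints at [0.986, 0.181, 1.607, -0, 1.354, -0.206], TCP at [0.213, 0.534, 0.223] pointing down, gripper open.
Joint ranges: [-2.99, 2.99], [-0.89, 2.07], [0.3, 2.58], [-1.14, 4.28], [0, 2.63], [-3.12, 3.12]. Speed limits (rad/s): [2.57, 2.57, 3.01, 3.14, 3.14, 3.14].

## Interface

Orientations are given as a unit quaternion [w, x, y, z].
In Python, from bench import readout, vision, ctrl gives the robot as it stands.
- The arm moves only by the tool play_rows, never from a script. Its arguments are lists of equal length, an entry for each row: "xyz": the shift along the tool's x, y, z in mm, a list of three; "rot": the turn, a rotation vector about the tool's x, y, z in rad, a list of three; "grip": the opening, from 0 (shut) to 1 (fully open). In form: {"xyz": [[x, y, z], ...], "rot": [[rx, ry, rz], ...], "grip": [grip, ...]}. A call has exactly 10 rows; each row is the pose to reach, as a shift and turn from the pose commanded when the call began, along the tool's axes at that moment; what a row does not reach only later rows make up. A row lasts 1/8 s, in which the tool goes at most 62.5 mm and 10.7 degrees, less where a joint would pass 70% of its speed; a pose out of reach is approached as far as the arm can. A call with a gripper value outside its range is refused whole. The fingers move at their own pace and stop on an object; the grip force is fixed at half the most. Time passes only in rows, so rows that repeat a pose let the fingers close, or fill a call up. It gives the time, the measured TCP pose, the force, the opening and the grip force at its end, in the units of the state.
- readout.get_obs(): the state, without advancing time (a new reading comes with each control period).
- vision.camera(name): name is "scene" or "top" or "wrist"; returns a dict with "color" (480x640x3 uint8, red, green, blue), "depth" (480x640 float32, m along the optical axis (not along the pixel's ray), 0 where there is no reading), "camera_matrix" (3x3 intrinsics, pixels), "extrinsics" (4x4, takes a point from camera to world coordinates); the wrist camera has in their place "hand_eye" (4x4, takes a point from camera to tool coordinates, whose origin is the TCP and whose axes are the flange's). Camera axes: x right, y down, z forward; pixel columns grow to the right and rows downward; lengths in m; the calibration is good to about 2 mm. A picture is of the moment at which its call begins: read the wrist's pose just before it.
- ctrl.hand_in(): hands the job in; it is judged then, once.
The state is a dict: "time_s": time; "q": joint angles; "dq": joint speeds; "joint_efforts": joint torques, N m; "eef_pos": TCP position; "eef_rot": TCP orientation; "wrist_force": force on the tool from outside, world axes, zero at the start; "torque": the same for the moment, N m; "opening": opening from 0.0 (shut) to 1.0 (fully open); "grasp_force": force on a finger pad.
Only numpy, scipy, OpenCV 4.12 (cv2) and the standard library are available. Lean on these libraries where they do the work, as an engineer would, in place of code of your own. Each camera call takes 0.05 s, during which the arm holds its last target. There are 200 camera calls.

## Task

Take the module with the orange front off the sloping mounting rail: tip its lower end up first, with its lip still hanging on the rail's upper edge, then lift the lip off up along the slope, forcing nothing. Set it down, without dropping it, flat on its back in the middle of the green mat, let go, and leave the blue-fronted module hanging where it is.

Things in the scene. Friction and masses are not known exactly. Their poses are not given: they have to be found in the camera images.
- orange_module: Module to take off: dark housing, orange raised front. Sizes in mm. Origin: middle of its flat back. x along its length to the lip end (up the 45 degree slope while hanging), y across, z out of its front. Housing 94 x 40 x 45; orange front x -23 to 23, full 40 wide, z 45 to 62: grip there, across y. Feet behind the back are 16 deep: lying flat, origin 16 above the surface. About 0.25 kg.
- orange_lip (a point): Inner corner of the orange module's lip, its own (37.5, 0, 0) mm; sits on the rail's upper edge. The lip's leg hangs 9 down behind that edge; a toe (x -41 to -47) is under the rail's lower edge. So tilt the lower end up 15 to 25 degrees about the line through here along y (lip rises 1-2; over 30 binds), then go 20 or more up along the 45 degree slope, only then straight up.
- blue_module: Module of the same shape and size with a blue front, hanging on the same rail, its origin at least 110 mm to one side of the orange one; to be left there. Origin and axes as for the orange module.
- rack: Fixed grey stand with a steel rail, 75 wide, 320 long along y; modules hang on it. Origin: on the table under the rail's middle; x away from the side the modules face, z up. Rail face slopes 45 degrees, rising to +x; its middle is 120 mm above the origin. Upper edge: line at x 26.5, z 146.5 mm. Stand's struts reach x -93 to 73 near the table; nothing stands in front of the rail face above z 90.
- mat: Fixed thin dark green mat lying on the table, 160 (x) by 200 (y) by 3 mm thick. Origin: centre of its underside.

How it is judged:
By the outcome, as a careful person would: the job done as asked, in the order asked, and still so for the second after the job is handed in, with the robot touching nothing.
It also fails if it takes over 35 s, if anything falls off the work surface, if the arm or the gripper's body presses on something with over 40 N, if the wrist force passes 120 N, or if a joint passes its speed limit or range.

## Working session

There is one attempt and no reset: what is moved stays moved. The work goes in short steps, Python scripts to look and compute and a tool call to move; the robot and the scene stay as the last step left them, time stands still between calls to the robot, and variables do not carry over. Pictures are saved under pics/ and viewed, at most 10 in all, crops included, and the job is handed in when it is done.

Besides the shell and the picture viewer there is one more tool, called after "Request:" by a JSON object that holds its "api" and its "payload", one argument or row to a line. play_rows: Moves the arm, as the interface text tells. Its arguments: {"type":"object","properties":{"xyz":{"type":"array","items":{"type":"array","items":{"type":"number"}}},"rot":{"type":"array","items":{"type":"array","items":{"type":"number"}}},"grip":{"type":"array","items":{"type":"number"}}},"required":["xyz","rot","grip"]}

```bash
mkdir -p pics; cat > h.py <<'E'
import numpy as np, cv2
from scipy.spatial.transform import Rotation as R
from bench import readout, vision, ctrl
def snap(n,f):
    c=vision.camera(n); cv2.imwrite('pics/'+f,c['color'][:,:,::-1]); np.savez('pics/'+f+'.npz',**{k:v for k,v in c.items() if isinstance(v,np.ndarray)}); return c
def T_wrist(c,o):
    q=o['eef_rot']; T=np.eye(4); T[:3,:3]=R.from_quat([q[1],q[2],q[3],q[0]]).as_matrix(); T[:3,3]=o['eef_pos']; return T@c['hand_eye']
def pts(c,T,mask=None):
    d=c['depth'];K=c['camera_matrix']
    v,u=np.nonzero((d>0)&(mask if mask is not None else True)); z=d[v,u]
    P=np.stack([(u-K[0,2])*z/K[0,0],(v-K[1,2])*z/K[1,1],z],1)
    return P@T[:3,:3].T+T[:3,3],u,v
E
python3 - <<'E'
from h import *
o=readout.get_obs(); print(o)
a=snap('scene','s1.png');b=snap('top','t1.png')
for c,n in((a,'scene'),(b,'top')):
    hsv=cv2.cvtColor(c['color'],cv2.COLOR_RGB2HSV)
    for nm,lo,hi in(('orange',(5,130,80),(22,255,255)),('blue',(100,130,60),(130,255,255)),('green',(40,60,20),(90,255,255))):
        m=cv2.inRange(hsv,lo,hi)>0
        P,u,v=pts(c,c['extrinsics'],m)
        if len(P): print(n,nm,len(P),u.min(),u.max(),v.min(),v.max(),np.percentile(P,[2,50,98],axis=0).round(3).tolist())
cv2.imwrite('pics/st.png',cv2.resize(np.hstack([a['color'],b['color']])[:,:,::-1],(800,300)))
E
```

```text
{'time_s': 0.0, 'q': array([ 9.85706732e-01,  1.81550780e-01,  1.60798641e+00,  1.50243069e-05,
        1.35382228e+00, -2.06287358e-01]), 'dq': array([ 1.07639188e-03, -8.22764334e-05,  1.12653783e-03, -1.00952767e-03,
        9.47823745e-04, -3.12029874e-04]), 'joint_efforts': array([ 2.90143644e-04, -4.44852519e+01, -3.51347136e+01, -2.48004526e-04,
        8.89690215e-03,  1.51720322e-06]), 'eef_pos': array([0.21229487, 0.53376956, 0.22258914]), 'eef_rot': array([-3.47270553e-04,  1.88272278e-01,  9.82116474e-01, -8.12318312e-04]), 'wrist_force': array([-0.00535588,  0.84322494, -0.02442705]), 'torque': array([-0.03116634,  0.00953975, -0.01421161]), 'grasp_force': 0.0, 'opening': 0.999364047169285}
scene orange 1142 56 479 125 465 [[0.348, -0.085, -0.525], [0.45, 0.004, -0.215], [0.855, 0.373, 0.18]]
scene blue 43392 0 639 0 341 [[0.535, -0.453, -0.616], [0.752, 0.658, 0.098], [0.951, 1.486, 0.298]]
scene green 12219 0 623 26 425 [[0.347, -0.295, 0.001], [0.441, -0.181, 0.005], [0.89, 1.079, 0.075]]
top orange 691 39 639 114 392 [[0.186, -0.85, -0.788], [0.576, 0.069, 0.152], [0.858, 0.389, 0.18]]
top blue 28652 0 639 39 312 [[0.538, -0.487, -0.619], [0.768, 0.657, -0.019], [0.963, 0.984, 0.234]]
top green 8271 42 639 93 470 [[0.35, -0.74, -0.002], [0.464, -0.178, 0.005], [0.902, 0.227, 0.146]]
```

View pics/st.png

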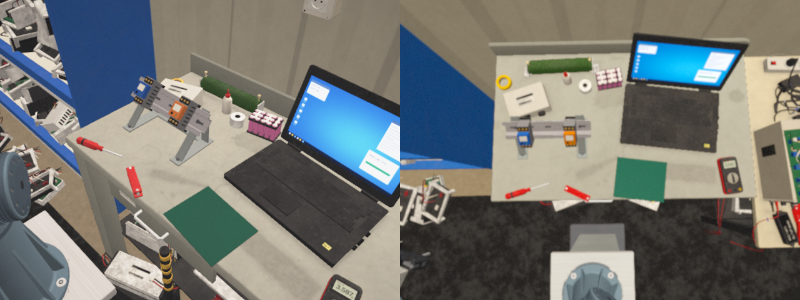

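```bash
python3 - <<'E'
from h import *
class C(dict):pass
a=dict(np.load('pics/s1.png.npz'));b=dict(np.load('pics/t1.png.npz'))
boxes={'top':(b,{'orange':(255,190,305,250),'blue':(180,180,225,240),'green':(335,245,440,330)}),'scene':(a,{'orange':(255,140,330,210),'blue':(205,110,260,180),'green':(250,290,430,440)})}
rng={'orange':((5,130,80),(22,255,255)),'blue':((100,110,60),(130,255,255)),'green':((60,80,20),(90,255,255))}
for n,(c,bx) in boxes.items():
    hsv=cv2.cvtColor(c['color'],cv2.COLOR_RGB2HSV)
    for nm,(x0,y0,x1,y1) in bx.items():
        m=cv2.inRange(hsv,*rng[nm])>0; r=np.zeros_like(m); r[y0:y1,x0:x1]=1
        P,u,v=pts(c,c['extrinsics'],m&r)
        print(n,nm,len(P),u.min(),u.max(),v.min(),v.max(),np.percentile(P,[2,50,98],axis=0).round(3).tolist())
        if nm=='green':
            X=P[:,:2].astype(np.float32); X=X[np.linalg.norm(X-np.median(X,0),axis=1)<.14]; print(cv2.minAreaRect(X))
A=cv2.resize(a['color'][90:240,120:320],(800,600),interpolation=3)[:,:,::-1]
B=cv2.resize(b['color'][160:280,150:310],(800,600),interpolation=3)[:,:,::-1]
cv2.imwrite('pics/c1.png',A);cv2.imwrite('pics/c2.png',B)
E
```

```text
top orange 374 262 281 203 232 [[0.55, 0.048, 0.124], [0.576, 0.066, 0.168], [0.603, 0.086, 0.18]]
top blue 249 188 208 211 232 [[0.551, 0.209, 0.147], [0.574, 0.224, 0.166], [0.592, 0.247, 0.181]]
top green 4898 342 425 252 324 [[0.35, -0.288, -0.002], [0.426, -0.195, 0.003], [0.503, -0.1, 0.007]]
((0.42592185735702515, -0.19542908668518066), (0.19800838828086853, 0.15581443905830383), 82.57308959960938)
scene orange 452 269 301 157 198 [[0.549, 0.047, 0.13], [0.563, 0.056, 0.16], [0.6, 0.085, 0.181]]
scene blue 1407 205 249 110 165 [[0.55, 0.209, -0.192], [0.831, 0.657, -0.083], [0.971, 0.665, 0.179]]
scene green 9561 262 411 299 425 [[0.346, -0.292, 0.002], [0.421, -0.204, 0.004], [0.503, -0.101, 0.007]]
((0.42676210403442383, -0.19524157047271729), (0.19949419796466827, 0.15946441888809204), 82.75205993652344)
```

View pics/c2.png

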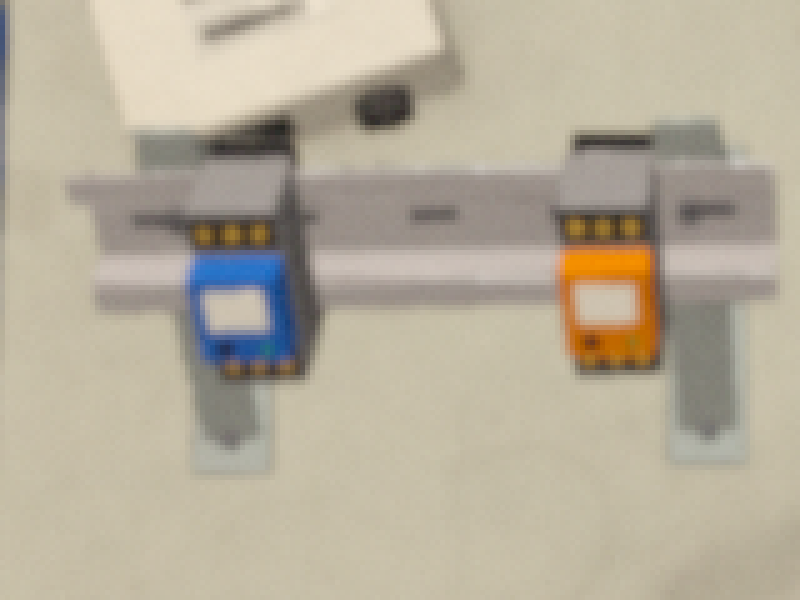

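View pics/c1.png

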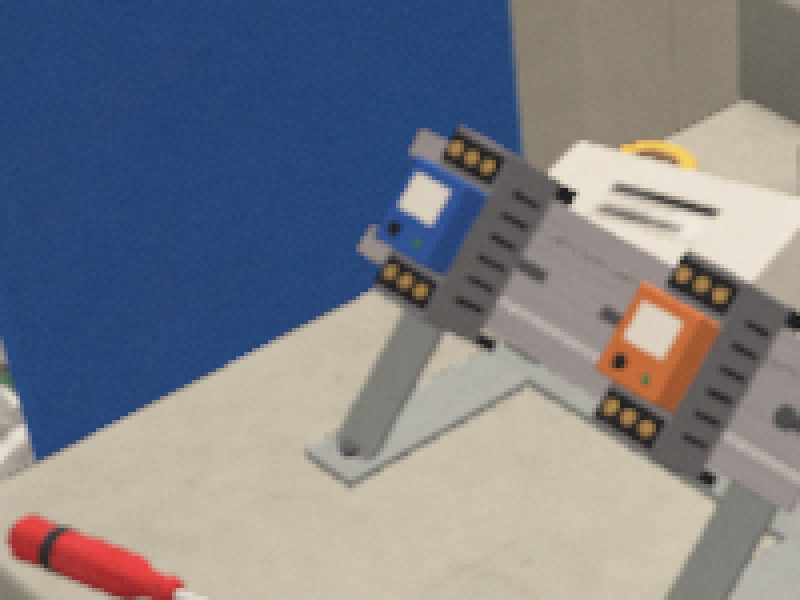

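The views agree: the orange front is centred near (0.57, 0.067), blue near y 0.225, and the mat centre is near (0.426, -0.195). The heights match the given geometry. In the top crop, orange is at about (605, 305) and blue at about (240, 310).

```bash
cat >> h.py <<'E'
def tool(pitch,yaw=0):
    "tool pointing down, tipped forward by pitch deg, yawed by yaw deg; cols = x,y,z axes"
    return (R.from_euler('z',yaw,degrees=True)*R.from_euler('y',-pitch,degrees=True)*R.from_matrix(np.array([[-1,0,0],[0,1,0],[0,0,-1.]]))).as_matrix()
def rel(p0,R0,p,Rt):
    return (R0.T@(np.array(p)-p0)*1000).round(1), R.from_matrix(R0.T@Rt).as_rotvec().round(3)
def cur():
    o=readout.get_obs(); q=o['eef_rot']; return o['eef_pos'],R.from_quat([q[1],q[2],q[3],q[0]]).as_matrix()
E
python3 - <<'E'
from h import *
print(tool(45)[:,2],tool(45)[:,0])
p,R0=cur(); print(rel(p,R0,[.478,.067,.254],tool(45)))
b=dict(np.load('pics/t1.png.npz'))
P,u,v=pts(b,b['extrinsics'])
# rail plane points between modules
s=(P[:,1]>.10)&(P[:,1]<.185)&(P[:,2]>.08)&(P[:,2]<.16)&(P[:,0]>.55)&(P[:,0]<.66)
Q=P[s];m=np.median(Q,0); Q=Q[np.abs(Q-m).max(1)<.05]
w=np.linalg.lstsq(np.c_[Q[:,:2],np.ones(len(Q))],Q[:,2],rcond=None)[0]; print(len(Q),w,m)
n=np.array([-w[0],-w[1],1]);n/=np.linalg.norm(n);print(n,'yaw',np.degrees(np.arctan2(-n[1],-n[0])),'x of z=.12 at y.067',(.12-w[2]-w[1]*.067)/w[0])
print(vision.camera('wrist')['hand_eye'].round(3))
E
```

```text
[ 0.70710678  0.         -0.70710678] [-0.70710678  0.         -0.70710678]
(array([-419.4, -335.5,  -30.9]), array([-0.15 , -0.776, -0.358]))
1018 [ 0.74707217  0.00361901 -0.34984069] [0.61669415 0.14220589 0.10126915]
[-0.59849527 -0.00289927  0.80112109] yaw 0.27755369779651934 x of z=.12 at y.067 0.6285848044246091
[[-0.    -0.963 -0.271  0.069]
 [ 1.    -0.     0.     0.001]
 [-0.    -0.271  0.963 -0.15 ]
 [ 0.     0.     0.     1.   ]]
```

Request:
{"api": "play_rows", "payload": {
  "xyz": [
    [-20,-15,-1],
    [-65,-50,-5],
    [-115,-90,-8],
    [-165,-130,-12],
    [-215,-172,-16],
    [-265,-212,-20],
    [-315,-252,-23],
    [-360,-290,-27],
    [-400,-320,-30],
    [-419,-335,-31]
  ],
  "rot": [
    [-0.01,-0.04,-0.02],
    [-0.02,-0.12,-0.055],
    [-0.04,-0.21,-0.1],
    [-0.06,-0.31,-0.14],
    [-0.08,-0.4,-0.18],
    [-0.095,-0.49,-0.23],
    [-0.11,-0.58,-0.27],
    [-0.13,-0.67,-0.31],
    [-0.14,-0.74,-0.34],
    [-0.15,-0.776,-0.358]
  ],
  "grip": [1,1,1,1,1,1,1,1,1,1]
}}

```text
time_s: 1.4
eef_pos: [0.4724, 0.0786, 0.2528]
eef_rot: [0.375, 0.003, 0.927, 0.003]
wrist_force: [0.8, 2.0, 0.4]
opening: 0.999
grasp_force: 0.0
```

```bash
python3 - <<'E'
from h import *
o=readout.get_obs(); p,R0=cur(); print(o['time_s'],p,R0.round(3).tolist(),np.abs(o['dq']).max(),o['wrist_force'])
c=snap('wrist','w1.png'); T=T_wrist(c,o)
hsv=cv2.cvtColor(c['color'],cv2.COLOR_RGB2HSV); m=cv2.inRange(hsv,(5,130,80),(22,255,255))>0
P,u,v=pts(c,T,m); print(len(P),u.min(),u.max(),v.min(),v.max()); print(np.percentile(P,[1,50,99],axis=0).round(4))
n=np.array([-1,0,1])/2**.5; d=P@n; f=d>np.percentile(d,60)-.004
Q=P[f]; print(Q.mean(0)); Q0=Q-Q.mean(0); print(np.linalg.svd(Q0,full_matrices=False)[2].round(4))
s=np.array([1,0,1])/2**.5; print('slope range',np.percentile(Q@s,[1,99]),'y',np.percentile(Q[:,1],[1,99]),'d',np.median(Q@n))
E
```

```text
1.4 [0.47240738 0.07855361 0.25277015] [[-0.719, 0.004, 0.695], [0.008, 1.0, 0.003], [-0.695, 0.008, -0.719]] 2.1816560439868 [0.7933822  2.00450115 0.42101715]
2786 131 524 184 291
[[ 0.5487 -0.1824  0.0597]
 [ 0.5593  0.0712  0.1569]
 [ 0.8217  0.2437  0.1795]]
[0.56273175 0.06843131 0.16100233]
[[ 0.7044 -0.0169  0.7096]
 [ 0.0111  0.9999  0.0128]
 [ 0.7097  0.0012 -0.7045]]
slope range [0.49236551 0.53722238] y [0.04900629 0.08791984] d -0.2840569630344894
```

View pics/w1.png

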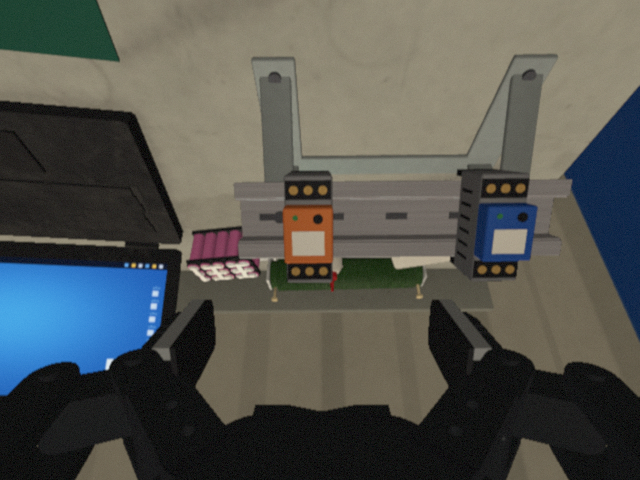

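The close view shows the orange front in front of the gripper at about (308, 235) and blue at (507, 235). The rail is parallel to the tool's y axis. I'll go to a short standoff, let the arm settle and remeasure.

Request:
{"api": "play_rows", "payload": {
  "xyz": [
    [0,0,10],
    [0,0,25],
    [1,1,40],
    [2,1,55],
    [2,1.5,64],
    [2,1.5,67],
    [2,1.5,67],
    [2,1.5,67],
    [2,1.5,67],
    [2,1.5,67]
  ],
  "rot": [
    [0,0,0],
    [0,0,0],
    [0,0,0],
    [0,0,0],
    [0,0,0],
    [0,0,0],
    [0,0,0],
    [0,0,0],
    [0,0,0],
    [0,0,0]
  ],
  "grip": [1,1,1,1,1,1,1,1,1,1]
}}

```text
time_s: 2.7
eef_pos: [0.5171, 0.0819, 0.2032]
eef_rot: [0.374, 0.003, 0.928, 0.003]
wrist_force: [0.2, 0.3, -0.1]
opening: 1.001
grasp_force: 0.0
```

```bash
cat > m.py <<'E'
from h import *
import sys
o=readout.get_obs(); p,R0=cur(); print(o['time_s'],p,R0.round(3).tolist(),np.abs(o['dq']).max(),o['wrist_force'])
c=snap('wrist',sys.argv[1]); T=T_wrist(c,o)
hsv=cv2.cvtColor(c['color'],cv2.COLOR_RGB2HSV); m=cv2.inRange(hsv,(5,130,80),(22,255,255)); 
k=cv2.connectedComponentsWithStats(m)
i=1+np.argmax(k[2][1:,4]); print(k[2][i]); m=cv2.morphologyEx(((k[1]==i)*255).astype(np.uint8),cv2.MORPH_CLOSE,np.ones((45,45)))>0
P,u,v=pts(c,T,m)
n=np.array([-1,0,1])/2**.5; s=np.array([1,0,1])/2**.5; d=P@n; f=d>np.percentile(d,60)-.004
Q=P[f]; Q0=Q-Q.mean(0); print(np.linalg.svd(Q0,full_matrices=False)[2][2].round(4))
S=np.percentile(Q@s,[1,99]);y=np.percentile(Q[:,1],[1,99]);print('slope range',S,'y',y,'d',np.median(Q@n)); print(Q@s.mean() if 0 else '')
print('X from slope',S.mean()*2**.5-.12,'X from d',.2076-np.median(Q@n)*2**.5,'y',y.mean())
uv=np.stack([u[f],v[f]],1).astype(np.float32);print(cv2.minAreaRect(uv))
r=cv2.minAreaRect(np.stack([Q@s,Q[:,1]],1).astype(np.float32));print(r)
E
python3 m.py w2.png
```

```text
2.7 [0.51713814 0.08188442 0.20317215] [[-0.721, 0.003, 0.693], [0.008, 1.0, 0.004], [-0.693, 0.009, -0.721]] 0.003031596816144003 [ 0.24204139  0.29685854 -0.0959294 ]
[ 266  226   66   75 3259]
[ 0.7115  0.0027 -0.7027]
slope range [0.49231372 0.53710328] y [0.04916135 0.08792198] d -0.28384197479476836

X from slope 0.6079077356167505 X from d 0.6090131703255237 y 0.06854166741264343
((298.0, 265.0), (70.0, 64.0), 90.0)
((0.5150536298751831, 0.0680570974946022), (0.03984551504254341, 0.04647860676050186), 89.75826263427734)
```

View pics/w2.png

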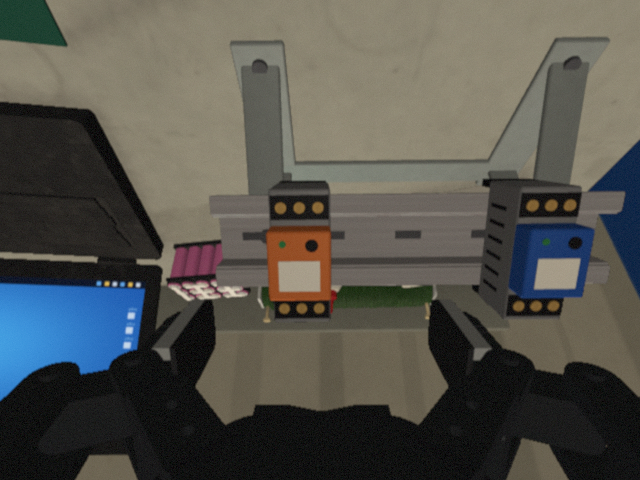

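```bash
python3 - <<'E'
from h import *
p,R0=cur(); Rt=tool(45)
t=np.array([.573,.0685,.1554])
for b in(.07,.03,0): print(rel(p,R0,t-b*Rt[:,2],Rt))
E
```

```text
(array([ -5.9, -13.4,   3.1]), array([ 0.004, -0.02 , -0.008]))
(array([ -6.7, -13.5,  43.1]), array([ 0.004, -0.02 , -0.008]))
(array([ -7.3, -13.6,  73.1]), array([ 0.004, -0.02 , -0.008]))
```

Request:
{"api": "play_rows", "payload": {
  "xyz": [
    [-3,-7,2],
    [-6,-13.4,4],
    [-6,-13.4,14],
    [-6.3,-13.4,27],
    [-6.6,-13.5,40],
    [-6.9,-13.5,53],
    [-7.1,-13.5,64],
    [-7.3,-13.5,71],
    [-7.3,-13.5,73],
    [-7.3,-13.5,73]
  ],
  "rot": [
    [0.002,-0.01,-0.004],
    [0.004,-0.02,-0.008],
    [0.004,-0.02,-0.008],
    [0.004,-0.02,-0.008],
    [0.004,-0.02,-0.008],
    [0.004,-0.02,-0.008],
    [0.004,-0.02,-0.008],
    [0.004,-0.02,-0.008],
    [0.004,-0.02,-0.008],
    [0.004,-0.02,-0.008]
  ],
  "grip": [1,1,1,1,1,1,1,1,1,1]
}}

```text
time_s: 4.0
eef_pos: [0.5728, 0.0687, 0.1552]
eef_rot: [0.383, 0.0, 0.924, 0.0]
wrist_force: [-0.4, 0.1, 0.6]
opening: 1.005
grasp_force: 0.0
```

```bash
python3 - <<'E'
from h import *
o=readout.get_obs();p,R0=cur(); Rt=tool(45); print(o['wrist_force'],np.abs(o['dq']).max())
print(p,rel(p,R0,[.573,.0685,.1554],Rt))
c=snap('wrist','w3.png'); c=snap('top','t3.png')
a=snap('scene','s3.png')
w=cv2.imread('pics/w3.png'); cv2.imwrite('pics/v3.png',np.hstack([w[150:450,160:460],cv2.resize(a['color'][90:240,180:330,::-1],(300,300))]))
E
```

```text
[-0.44629867  0.13117756  0.61202343] 0.010281124595016013
[0.57283247 0.0686957  0.15518009] (array([-0.3, -0.2, -0. ]), array([ 0., -0., -0.]))
```

View pics/v3.png

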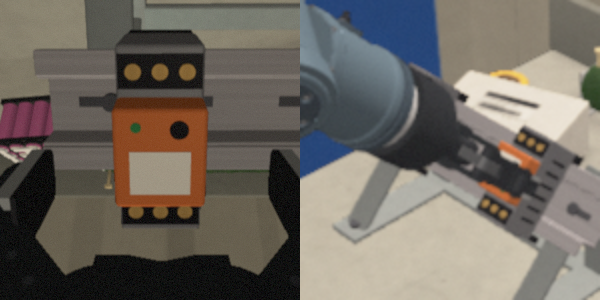

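The open fingers straddle the orange front symmetrically: it is centred at about 160 in the crop, with the fingers at 35 and 285. Now I'll close.

Request:
{"api": "play_rows", "payload": {
  "xyz": [
    [0,0,0],
    [0,0,0],
    [0,0,0],
    [0,0,0],
    [0,0,0],
    [0,0,0],
    [0,0,0],
    [0,0,0],
    [0,0,0],
    [0,0,0]
  ],
  "rot": [
    [0,0,0],
    [0,0,0],
    [0,0,0],
    [0,0,0],
    [0,0,0],
    [0,0,0],
    [0,0,0],
    [0,0,0],
    [0,0,0],
    [0,0,0]
  ],
  "grip": [0.8,0.65,0.55,0.4,0.2,0,0,0,0,0]
}}

```text
time_s: 5.4
eef_pos: [0.5727, 0.0685, 0.1555]
eef_rot: [0.383, 0.0, 0.924, -0.0]
wrist_force: [-11.5, -3.6, 9.3]
opening: 0.435
grasp_force: 58.4
```

```bash
python3 - <<'E'
from h import *
o=readout.get_obs();p,R0=cur(); print(o)
# tilt about lip: module frame ; nominal pivot
lip=np.array([.6085+.0265,.0687,.1465]); 
r=p-lip; print('r in tool axes mm',(R0.T@r*1000).round(1))
for a in (2,5,8,11,14,17,20):
    D=R.from_euler('y',a,degrees=True)  # check sign
    q=lip+D.apply(r)+np.array([1,0,1])/2**.5*.0015*a/20*1
    print(a,rel(p,R0,q,D.as_matrix()@R0))
E
```

```text
{'time_s': 5.4, 'q': array([-0.14663411, -0.10717645,  2.28228219,  0.5104161 ,  0.21257615,
       -2.17536822]), 'dq': array([-3.36860868e-04,  1.45605617e-03,  2.21177193e-04,  5.58179616e-04,
       -9.00578429e-04, -6.90814258e-06]), 'joint_efforts': array([ 6.56456407e-01, -2.17231482e+01, -3.15490294e+01,  5.94722629e-01,
       -2.78332114e+00,  1.76146241e-03]), 'eef_pos': array([0.57269929, 0.06853233, 0.15545173]), 'eef_rot': array([ 3.82825647e-01,  1.55337306e-04,  9.23820595e-01, -8.60623970e-05]), 'wrist_force': array([-11.50298413,  -3.61300479,   9.27094687]), 'torque': array([-0.25540883,  0.60123971, -0.21977528]), 'grasp_force': 58.3729167887941, 'opening': 0.4354980770340866}
r in tool axes mm [ 37.7  -0.2 -50.4]
2 (array([-1.9,  0. , -1.3]), array([ 0.   ,  0.035, -0.   ]))
5 (array([-4.9,  0. , -3.1]), array([ 0.   ,  0.087, -0.   ]))
8 (array([-8. ,  0. , -4.8]), array([ 0.  ,  0.14, -0.  ]))
11 (array([-11.1,   0. ,  -6.3]), array([ 0.   ,  0.192, -0.   ]))
14 (array([-14.4,   0. ,  -7.6]), array([ 0.   ,  0.244, -0.   ]))
17 (array([-17.7,   0. ,  -8.8]), array([ 0.   ,  0.297, -0.   ]))
20 (array([-21. ,   0. ,  -9.9]), array([ 0.   ,  0.349, -0.   ]))
```

Request:
{"api": "play_rows", "payload": {
  "xyz": [
    [0,0,-0.5],
    [-0.9,0,-0.9],
    [-1.9,0,-1.4],
    [-2.9,0,-2],
    [-3.9,0,-2.6],
    [-4.9,0,-3.2],
    [-5.9,0,-3.8],
    [-7,0,-4.3],
    [-8,0,-4.9],
    [-8,0,-4.9]
  ],
  "rot": [
    [0,0,0],
    [0,0.017,0],
    [0,0.035,0],
    [0,0.052,0],
    [0,0.07,0],
    [0,0.087,0],
    [0,0.105,0],
    [0,0.122,0],
    [0,0.14,0],
    [0,0.14,0]
  ],
  "grip": [0,0,0,0,0,0,0,0,0,0]
}}

```text
time_s: 6.65
eef_pos: [0.5749, 0.0688, 0.1642]
eef_rot: [0.316, 0.0, 0.949, 0.0]
wrist_force: [-3.8, -0.5, 0.4]
opening: 0.44
grasp_force: 60.9
```

```bash
python3 - <<'E'
from h import *
o=readout.get_obs();p,R0=cur(); print(o['time_s'],p,R0.round(3).tolist(),o['wrist_force'],o['torque'],o['opening'],np.abs(o['dq']).max())
# rel. to previous commanded
p0=np.array([.57283,.0687,.15518]);
for a in(8,20):
  D=R.from_euler('y',a,degrees=True); print(rel(p0,tool(45),p,R0))
a=snap('scene','s4.png'); c=snap('wrist','w4.png')
cv2.imwrite('pics/v4.png',np.hstack([c['color'][150:450,160:460,::-1],cv2.resize(a['color'][90:240,180:330,::-1],(300,300))]))
E
```

```text
6.65 [0.57492607 0.06877058 0.16418296] [[-0.8, -0.0, 0.6], [0.0, 1.0, 0.0], [-0.6, 0.0, -0.8]] [-3.79668386 -0.49055743  0.35026387] [-0.11519619  0.85540905 -0.10750111] 0.4396851546786299 0.013384389816794523
(array([-7.8,  0.1, -4.9]), array([-0.   ,  0.142,  0.   ]))
(array([-7.8,  0.1, -4.9]), array([-0.   ,  0.142,  0.   ]))
```

View pics/v4.png

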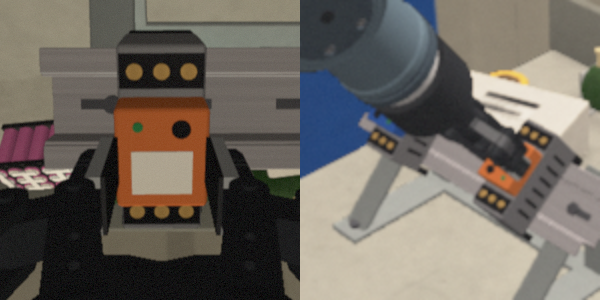

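Tilted 8° with low forces and the module firm in the grip. Next I'll continue to about 19°.

Request:
{"api": "play_rows", "payload": {
  "xyz": [
    [-1.4,0,-0.9],
    [-2.8,0,-1.7],
    [-4.2,0,-2.5],
    [-5.6,0,-3.3],
    [-7,0,-4.1],
    [-8.4,0,-4.9],
    [-9.8,0,-5.6],
    [-11.2,0,-6.3],
    [-11.2,0,-6.3],
    [-11.2,0,-6.3]
  ],
  "rot": [
    [0,0.024,0],
    [0,0.048,0],
    [0,0.072,0],
    [0,0.096,0],
    [0,0.12,0],
    [0,0.144,0],
    [0,0.168,0],
    [0,0.192,0],
    [0,0.192,0],
    [0,0.192,0]
  ],
  "grip": [0,0,0,0,0,0,0,0,0,0]
}}

```text
time_s: 8.0
eef_pos: [0.5805, 0.0685, 0.176]
eef_rot: [0.225, 0.0, 0.974, 0.0]
wrist_force: [1.0, -0.5, -1.4]
opening: 0.43
grasp_force: 60.1
```

```bash
python3 - <<'E'
from h import *
o=readout.get_obs();p,R0=cur(); print(o['time_s'],p,o['wrist_force'],o['torque'],o['opening'],o['grasp_force'],'pitch',np.degrees(np.arctan2(R0[0,2],-R0[2,2])))
s=np.array([1,0,1])/2**.5
for d in(.03,): print(rel(p,R0,p+s*d,R0))
# estimate of module pose from orange/housing in wrist depth: front plane vs tool
c=snap('wrist','w5.png'); a=snap('scene','s5.png')
hsv=cv2.cvtColor(c['color'],cv2.COLOR_RGB2HSV); m=cv2.inRange(hsv,(5,130,80),(22,255,255)); k=cv2.connectedComponentsWithStats(m); i=1+np.argmax(k[2][1:,4])
P,u,v=pts(c,c['hand_eye'],k[1]==i); f=P[:,2]<np.median(P[:,2])+.002; Q=P[f]
for _ in range(3):
  w=np.linalg.lstsq(np.c_[Q[:,:2],np.ones(len(Q))],Q[:,2],rcond=None)[0]; e=Q[:,2]-np.c_[Q[:,:2],np.ones(len(Q))]@w; Q=Q[abs(e)<.002]
print('front plane in tool: slopes',w, 'x,y range',np.percentile(Q[:,:2],[1,99],axis=0).round(4).tolist(),len(Q))
E
```

```text
8.0 [0.58051594 0.06853339 0.17603067] [ 0.96051686 -0.47016986 -1.44594908] [-0.00619029  0.34534855  0.01529568] 0.4302069012812485 60.11192075908184 pitch 26.002952058043522
(array([-28.4,   0. ,  -9.8]), array([0., 0., 0.]))
front plane in tool: slopes [ 0.00533312  0.01032649 -0.01092336] x,y range [[-0.0224, -0.0185], [0.0225, 0.0196]] 5767
```

Module is aligned with the tool (front slopes about 0) at 19° tilt with about 2 N at the wrist. Now 30 mm up along the slope.

Request:
{"api": "play_rows", "payload": {
  "xyz": [
    [-1.5,0,-0.5],
    [-4,0,-1.4],
    [-7.5,0,-2.6],
    [-11,0,-3.8],
    [-15,0,-5.2],
    [-19,0,-6.6],
    [-23,0,-7.9],
    [-27,0,-9.3],
    [-29.5,0,-10.2],
    [-30,0,-10.4]
  ],
  "rot": [
    [0,0,0],
    [0,0,0],
    [0,0,0],
    [0,0,0],
    [0,0,0],
    [0,0,0],
    [0,0,0],
    [0,0,0],
    [0,0,0],
    [0,0,0]
  ],
  "grip": [0,0,0,0,0,0,0,0,0,0]
}}

```text
time_s: 9.35
eef_pos: [0.6028, 0.0686, 0.1987]
eef_rot: [0.225, 0.0, 0.974, 0.0]
wrist_force: [0.1, -0.2, -2.7]
opening: 0.428
grasp_force: 60.2
```

```bash
python3 - <<'E'
from h import *
o=readout.get_obs();p,R0=cur(); print(o['time_s'],p,o['wrist_force'],o['torque'],o['opening'],o['grasp_force'],'pitch',np.degrees(np.arctan2(R0[0,2],-R0[2,2])))
print('up 90, back 30', rel(p,R0,p+[-.0,0,.05],R0), rel(p,R0,p+[-.04,0,.08],tool(0)))
E
```

```text
9.35 [0.60284069 0.06861502 0.19870246] [ 0.10078191 -0.24878016 -2.68797746] [0.0324799  0.49818147 0.00102539] 0.4284021649609167 60.189877627417445 pitch 25.977381816065364
up 90, back 30 (array([-21.9,   0. , -44.9]), array([0., 0., 0.])) (array([  0.9,   0. , -89.4]), array([ 0.   ,  0.453, -0.   ]))
```

Request:
{"api": "play_rows", "payload": {
  "xyz": [
    [-1.5,0,-3],
    [-5,0,-10],
    [-9,0,-19],
    [-13.5,0,-28],
    [-18,0,-37],
    [-22,0,-46],
    [-26,0,-54],
    [-29,0,-60],
    [-30.6,0,-63],
    [-30.6,0,-63]
  ],
  "rot": [
    [0,0,0],
    [0,0,0],
    [0,0,0],
    [0,0,0],
    [0,0,0],
    [0,0,0],
    [0,0,0],
    [0,0,0],
    [0,0,0],
    [0,0,0]
  ],
  "grip": [0,0,0,0,0,0,0,0,0,0]
}}

```text
time_s: 10.6
eef_pos: [0.6027, 0.0686, 0.2687]
eef_rot: [0.225, 0.0, 0.974, 0.0]
wrist_force: [0.6, -0.7, -3.7]
opening: 0.432
grasp_force: 60.3
```

```bash
python3 - <<'E'
from h import *
o=readout.get_obs();p,R0=cur(); print(o['time_s'],p,o['q'].round(2),o['wrist_force'],o['opening'],o['grasp_force'])
print(rel(p,R0,[.4265,-.195,.17],tool(0,-7.4)),rel(p,R0,[.4265,-.195,.17],tool(0,-7.4)@np.diag([-1,-1,1])))
E
```

```text
10.6 [0.60265109 0.06861819 0.26868773] [-0.11 -0.08  1.86  0.06  0.92 -1.7 ] [ 0.61175794 -0.72313309 -3.70374543] 0.4319538746683839 60.26784712448716
(array([ 201.5, -263.7,   11.5]), array([0.029, 0.453, 0.127])) (array([ 201.5, -263.7,   11.5]), array([-0.678,  0.044, -2.939]))
```

Request:
{"api": "play_rows", "payload": {
  "xyz": [
    [6,-8,0],
    [22,-29,1],
    [46,-60,3],
    [74,-97,4],
    [103,-135,6],
    [132,-173,8],
    [160,-209,9],
    [182,-238,10],
    [196,-257,11],
    [201.5,-263.7,11.5]
  ],
  "rot": [
    [0.001,0.014,0.004],
    [0.003,0.05,0.014],
    [0.007,0.104,0.029],
    [0.011,0.166,0.047],
    [0.015,0.23,0.065],
    [0.019,0.297,0.083],
    [0.023,0.36,0.101],
    [0.026,0.41,0.115],
    [0.028,0.44,0.124],
    [0.029,0.453,0.127]
  ],
  "grip": [0,0,0,0,0,0,0,0,0,0]
}}

```text
time_s: 11.85
eef_pos: [0.4256, -0.196, 0.1693]
eef_rot: [-0.001, 0.066, 0.998, 0.001]
wrist_force: [0.5, 1.1, -3.4]
opening: 0.433
grasp_force: 60.5
```

Request:
{"api": "play_rows", "payload": {
  "xyz": [
    [0,0,3],
    [0,0,8],
    [0,0,18],
    [0,0,29],
    [0,0,40],
    [0,0,51],
    [0,0,61],
    [0,0,68],
    [0,0,70],
    [0,0,70]
  ],
  "rot": [
    [0,0,0],
    [0,0,0],
    [0,0,0],
    [0,0,0],
    [0,0,0],
    [0,0,0],
    [0,0,0],
    [0,0,0],
    [0,0,0],
    [0,0,0]
  ],
  "grip": [0,0,0,0,0,0,0,0,0,0]
}}

```text
time_s: 13.1
eef_pos: [0.4264, -0.1951, 0.1]
eef_rot: [-0.0, 0.065, 0.998, 0.0]
wrist_force: [-0.4, -0.4, -2.5]
opening: 0.431
grasp_force: 60.5
```

```bash
python3 - <<'E'
from h import *
o=readout.get_obs();p,R0=cur(); print(o['time_s'],p,np.abs(o['dq']).max(),o['wrist_force'],o['opening'],o['grasp_force'])
print(rel(p,R0,[.4265,-.195,.075],tool(0,-7.4)))
a=snap('scene','s6.png');t=snap('top','t6.png'); c=snap('wrist','w6.png')
hsv=cv2.cvtColor(c['color'],cv2.COLOR_RGB2HSV); m=cv2.inRange(hsv,(5,130,80),(22,255,255)); k=cv2.connectedComponentsWithStats(m); i=1+np.argmax(k[2][1:,4])
P,u,v=pts(c,c['hand_eye'],k[1]==i); Q=P[P[:,2]<np.median(P[:,2])+.002]
for _ in range(3):
  w=np.linalg.lstsq(np.c_[Q[:,:2],np.ones(len(Q))],Q[:,2],rcond=None)[0]; e=Q[:,2]-np.c_[Q[:,:2],np.ones(len(Q))]@w; Q=Q[abs(e)<.002]
print('front plane in tool',w,np.percentile(Q[:,:2],[1,99],axis=0).round(4).tolist())
cv2.imwrite('pics/v6.png',np.hstack([cv2.resize(a['color'][240:440,230:430,::-1],(400,400)),cv2.resize(c['color'][:,80:560,::-1],(400,400))]))
E
```

```text
13.1 [ 0.42644089 -0.19506003  0.09996852] 0.0068566812442952384 [-0.39999622 -0.35345251 -2.53244519] 0.43101685151497937 60.502784717828035
(array([-0.1,  0.1, 25. ]), array([ 0., -0., -0.]))
front plane in tool [ 0.00198096  0.00965495 -0.01102123] [[-0.0225, -0.0184], [0.0223, 0.0197]]
```

View pics/v6.png

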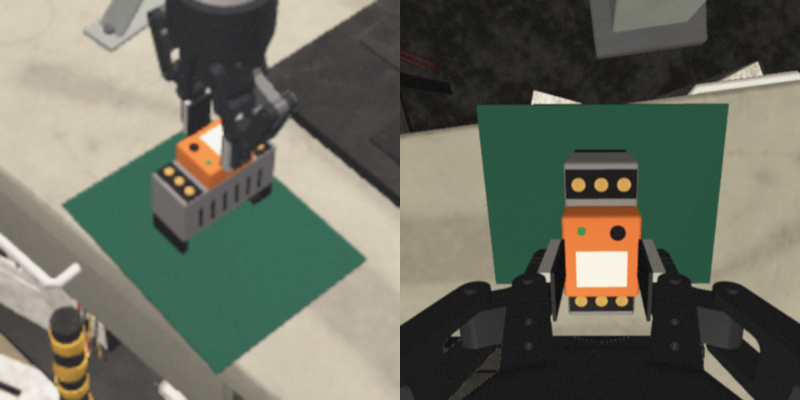

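The module is flat in the gripper above the mat centre, and the mat edges are square with it. Next I'll lower gently.

Request:
{"api": "play_rows", "payload": {
  "xyz": [
    [0,0,3],
    [0,0,8],
    [0,0,14],
    [0,0,19],
    [0,0,23],
    [0,0,26],
    [0,0,27.5],
    [0,0,28.5],
    [0,0,29],
    [0,0,29]
  ],
  "rot": [
    [0,0,0],
    [0,0,0],
    [0,0,0],
    [0,0,0],
    [0,0,0],
    [0,0,0],
    [0,0,0],
    [0,0,0],
    [0,0,0],
    [0,0,0]
  ],
  "grip": [0,0,0,0,0,0,0,0,0,0]
}}

```text
time_s: 14.5
eef_pos: [0.4264, -0.195, 0.071]
eef_rot: [-0.0, 0.065, 0.998, 0.0]
wrist_force: [-0.0, -0.0, -2.5]
opening: 0.432
grasp_force: 60.5
```

Request:
{"api": "play_rows", "payload": {
  "xyz": [
    [0,0,0.2],
    [0,0,0.4],
    [0,0,0.6],
    [0,0,0.8],
    [0,0,1],
    [0,0,1.2],
    [0,0,1.2],
    [0,0,1.2],
    [0,0,1.2],
    [0,0,1.2]
  ],
  "rot": [
    [0,0,0],
    [0,0,0],
    [0,0,0],
    [0,0,0],
    [0,0,0],
    [0,0,0],
    [0,0,0],
    [0,0,0],
    [0,0,0],
    [0,0,0]
  ],
  "grip": [0,0,0,0,0,0,0,0,0,0]
}}

```text
time_s: 15.75
eef_pos: [0.4263, -0.1949, 0.0697]
eef_rot: [-0.0, 0.065, 0.998, 0.0]
wrist_force: [-0.3, -0.7, -1.1]
opening: 0.432
grasp_force: 60.6
```

Request:
{"api": "play_rows", "payload": {
  "xyz": [
    [0,0,0.1],
    [0,0,0.2],
    [0,0,0.3],
    [0,0,0.4],
    [0,0,0.5],
    [0,0,0.6],
    [0,0,0.6],
    [0,0,0.6],
    [0,0,0.6],
    [0,0,0.6]
  ],
  "rot": [
    [0,0,0],
    [0,0,0],
    [0,0,0],
    [0,0,0],
    [0,0,0],
    [0,0,0],
    [0,0,0],
    [0,0,0],
    [0,0,0],
    [0,0,0]
  ],
  "grip": [0,0,0,0,0,0,0,0,0,0]
}}

```text
time_s: 17.0
eef_pos: [0.4264, -0.1952, 0.0696]
eef_rot: [-0.0, 0.065, 0.998, 0.0]
wrist_force: [-3.4, -0.1, 6.1]
opening: 0.432
grasp_force: 62.1
```

In firm, light contact (about +8 N against the held weight). Now I'll open.

Request:
{"api": "play_rows", "payload": {
  "xyz": [
    [0,0,0],
    [0,0,0],
    [0,0,0],
    [0,0,0],
    [0,0,0],
    [0,0,0],
    [0,0,0],
    [0,0,0],
    [0,0,0],
    [0,0,0]
  ],
  "rot": [
    [0,0,0],
    [0,0,0],
    [0,0,0],
    [0,0,0],
    [0,0,0],
    [0,0,0],
    [0,0,0],
    [0,0,0],
    [0,0,0],
    [0,0,0]
  ],
  "grip": [0.45,0.5,0.6,0.7,0.8,0.9,1,1,1,1]
}}

```text
time_s: 18.25
eef_pos: [0.4263, -0.195, 0.0691]
eef_rot: [-0.0, 0.065, 0.998, 0.0]
wrist_force: [-0.7, 0.1, 0.3]
opening: 1.008
grasp_force: 0.0
```

Request:
{"api": "play_rows", "payload": {
  "xyz": [
    [0,0,-2],
    [0,0,-8],
    [0,0,-18],
    [0,0,-32],
    [0,0,-48],
    [0,0,-65],
    [0,0,-82],
    [0,0,-95],
    [0,0,-100],
    [0,0,-100]
  ],
  "rot": [
    [0,0,0],
    [0,0,0],
    [0,0,0],
    [0,0,0],
    [0,0,0],
    [0,0,0],
    [0,0,0],
    [0,0,0],
    [0,0,0],
    [0,0,0]
  ],
  "grip": [1,1,1,1,1,1,1,1,1,1]
}}

```text
time_s: 19.5
eef_pos: [0.4264, -0.1951, 0.1694]
eef_rot: [-0.0, 0.065, 0.998, 0.0]
wrist_force: [-0.2, 0.8, -1.1]
opening: 1.0
grasp_force: 0.0
```

```bash
python3 - <<'E'
from h import *
o=readout.get_obs(); print(o['time_s'],o['eef_pos'],o['wrist_force'],o['opening'])
c=snap('wrist','w7.png'); a=snap('scene','s7.png'); T=T_wrist(c,o)
hsv=cv2.cvtColor(c['color'],cv2.COLOR_RGB2HSV); m=cv2.inRange(hsv,(5,130,80),(22,255,255)); k=cv2.connectedComponentsWithStats(m); i=1+np.argmax(k[2][1:,4])
P,u,v=pts(c,T,k[1]==i); Q=P[P[:,2]>np.median(P[:,2])-.002]
w=np.linalg.lstsq(np.c_[Q[:,:2],np.ones(len(Q))],Q[:,2],rcond=None)[0]
print('front',np.median(Q,0),w,cv2.minAreaRect(Q[:,:2].astype(np.float32)))
G=cv2.inRange(hsv,(60,80,20),(90,255,255))>0; P,_,_=pts(c,T,G); print('mat',cv2.minAreaRect(P[(abs(P[:,2])<.02)&(P[:,0]<.55)][:,:2].astype(np.float32)))
cv2.imwrite('pics/v7.png',np.hstack([cv2.resize(a['color'][80:430,130:480,::-1],(400,400)),cv2.resize(c['color'][:,80:560,::-1],(400,400))]))
E
```

```text
19.5 [ 0.42644791 -0.19506483  0.16935665] [-0.16853975  0.76125272 -1.08289376] 0.9998506211656272
front [ 0.41953569 -0.19514049  0.08053473] [-0.00020644  0.00205928  0.08100272] ((0.4270171821117401, -0.19552630186080933), (0.03992297872900963, 0.04609726741909981), 82.51233673095703)
mat ((0.42693203687667847, -0.1937306672334671), (0.19894970953464508, 0.15888255834579468), 83.00529479980469)
```

View pics/v7.png

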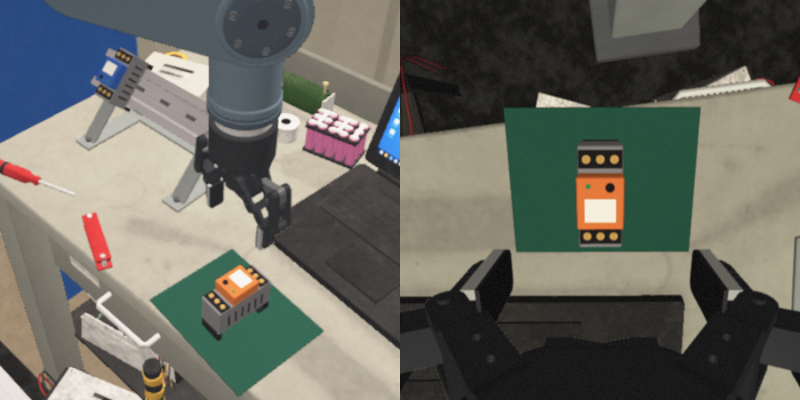

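The module lies flat: its front is at z 0.081, exactly 3+16+62 mm. It is within 2 mm of the mat centre, blue still hangs on the rail, and the gripper is clear.

```bash
python3 -c "
from bench import ctrl
print(ctrl.hand_in())"
```

```text
the job is handed in; nothing more can be done
None
```

The orange module was tipped 19°, lifted off up the slope, and set flat on its back within 2 mm of the mat centre; blue was left hanging, and the job is handed in at about 20 s.

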